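# Set the weekly pill dispenser to Thursday

### The arm

A 6-joint arm with a two-finger parallel gripper is mounted at the origin on the work surface. World frame = base frame: x ahead of the robot, y to its left, z up, the work surface at z = 0. Lengths are in mm, angles in rad, forces in N, time in s.
With the tool pointing down it reaches from about 325 to 750 mm from the base axis. Payload 7.6 kg.
Tool frame: the origin (TCP) lies on the centre line of the jaws, within the pads' length; the fingertips stand manip.tip_reach ahead of it and the grasp point (between the pads) lies 6 mm ahead of it (manip.tip_reach is the distance from the TCP to the fingertips, in mm); z points along the fingers, y is the line along which they close (so a half turn about z gives the same grasp; the last joint's range is limited). The gripper opens to 85 mm and grips with 20 to 120 N. Pads are 22 mm wide; open, the fingers measure 114 mm over their backs; the gripper's body (76 mm by 85 mm) begins 54 mm behind the grasp point. The pads swing forward as they close: fully open they stand 13 mm farther back than shut.
Start: joints at [1.13, 0.052, 1.401, -0, 1.689, -0.07], TCP at [190.224, 489.345, 256.323] pointing down, gripper open.
Joint ranges: [-2.9, 2.9], [-0.91, 2.17], [0.12, 2.37], [-1.06, 4.2], [0.26, 2.73], [-2.93, 2.93]. Speed limits (rad/s): [2.57, 2.57, 3.01, 3.14, 3.14, 3.14].

### API

Orientations are given as a unit quaternion [w, x, y, z].
In Python, from plant import manip gives the robot as it stands. The module is installed in compiled form; this text tells all that it offers.
- The arm moves only by the shell command python3 -m inch 'ROWS'. ROWS is JSON, a list of rows, each a list of 7 numbers: the shift along the world's x, y, z each as a share of 5 cm, from -1 to 1, then the turn, a rotation vector about the world's x, y, z each as a share of 4 degrees, from -1 to 1, then the opening, from -1 (shut) to 1 (fully open), so that 0 is half open. In form: [[x, y, z, rx, ry, rz, fingers], ...]. A call has 1 to 20 rows; each row shifts and turns the commanded pose from where the row before left it; what a row does not reach is not made up. A row lasts 1/10 s, in which the tool goes at most 50 mm and 8.59 degrees, less where a joint would pass 70% of its speed; a pose out of reach is approached as far as the arm can. A call with a number of a shift or a turn outside -1 to 1 is refused whole. A call with a gripper value outside its range is refused whole. The fingers move at their own pace and stop on an object; the grip force is fixed at half the most. Time passes only in rows, so rows that do not move let the fingers close. It gives the time, the measured TCP pose, the force, the opening and the grip force at its end, in the units of the state.
- manip.read_state(): the state, without advancing time (a new reading comes with each control period).
- manip.snapshot(name): name is "side" or "top" or "wrist"; returns the picture (384x512x3 uint8, red, green, blue); there is no depth.
- manip.camera_info(name): a dict with "mtx" (3x3 intrinsics, pixels), "dist_coeffs" ([k1, k2, p1, p2, k3] as OpenCV has them; the pictures are not rectified), "rvec" (rotation vector, rad) and "tvec" (3), from world to camera coordinates, as OpenCV has them. Camera axes: x right, y down, z forward; pixel columns grow to the right and rows downward; lengths in mm; the calibration is good to about 2 mm. A picture is of the moment at which its call begins: read the wrist's pose just before it. camera_info takes no time and is no camera call; for the wrist camera it gives the pose at the moment of the call.
- manip.hand_in(): hands the job in; it is judged then, once.
The state is a dict: "time_s": time; "qpos": joint angles; "qvel": joint speeds; "joint_torque": joint torques, N m; "eef_pos": TCP position; "eef_rot": TCP orientation; "force": force on the tool from outside, world axes, zero at the start; "torque": the same for the moment, N m; "opening": finger opening in mm; "grasp_force": force on a finger pad.
Only numpy, scipy, OpenCV 4.12 (cv2) and the standard library are available. Lean on these libraries where they do the work, as an engineer would, in place of code of your own. Each camera call takes 0.05 s, during which the arm holds its last target. There are 200 camera calls.

### The job

Set the round weekly pill dispenser to Thursday: with a fingertip, push the upright tab on its grey cover round, either way, until the window in the cover stands over the compartment marked with four raised dots and has clicked home there. Only push: do not take the tab between the fingers and do not lift anything; the dispenser stays standing where it is, and the glasses and other things around it are left alone.

Things in the scene. Friction and masses are not known exactly. Their poses are not given: they have to be found in the camera images.
- dispenser: Round weekly pill dispenser, loose, on a grippy rubber foot: white tub 184 mm across, about 0.9 kg. Origin: centre of its underside; z up is the cover's axis. Its flat white rim (152 to 184 mm diameter, top 38 mm up) does not turn. Inside it sits the turning grey cover, 150 mm across, upper face 39 mm above the shelf, hub cap 42 mm across rising 4 mm more.
- closed_place (a point): Point on the rim's top, 84 mm from the axis along the dispenser's +x, at the one place without dots (closed). From it, seen from above and going clockwise, the rim carries every 45 degrees one, two, three ... seven raised black dots, each 6.4 mm across, in a row along the rim. The four dots lie right opposite this point.
- four_dots (a point): Where the window's centre must come: the middle of the compartment marked with four dots, 48 mm from the axis along the dispenser's -x, at the height of the cover's upper face. The dots themselves lie on the rim in the same direction, 84 mm from the axis.
- window (a point): Centre of the window in the cover: a wedge-shaped opening 37 degrees wide, 21 to 65 mm from the axis, through which a compartment shows; a small black arrow on the cover's edge beyond it points at the rim. The point lies 48 mm from the axis, level with the cover's upper face.
- tab: Upright white push tab on the cover, opposite the window: 18 mm long radially, 8 mm thick, 22 mm high (top 61 mm above the shelf), its middle 53 mm from the axis. Origin: centre of its foot on the cover's upper face; x points radially outward, z up, y across its thickness; its two flat sides face +y and -y. The cover beside it is smooth and flat.
- cover (a joint): Angle of the cover on the tub (rad), counterclockwise from above, endless and not wrapped. 0: window over the closed place; +pi or -pi (plus whole turns): over the four dots. It has a sprung notch at every pi/4: pushed clearly past half way (pi/8) it snaps on into the next notch by itself, short of it it falls back. Turning it takes 1 to 3 N at the tab.
- tumbler_a: Empty cut crystal tumbler, loose, 82 mm across, 92 mm high, 0.28 kg. Origin: centre of its underside. Bystander.
- tumbler_b: The second, identical tumbler. Bystander.
- ashtray: Round green glass ashtray, loose, 120 mm across, 39 mm high. Origin: centre of its underside. Bystander.
- tin: Round aluminium tin with a screw-top lid, loose, 93 mm across, 55 mm high. Origin: centre of its underside. Bystander.
- opener: Flat stainless bottle opener lying along its x axis, 125 mm long (from -65 to +60 mm), 40 mm wide at the ring, 6 mm high. Origin: underside, near its middle. Bystander.
- carton: Medicine carton lying flat, 58 x 118 x 24 mm (x, y, z). Origin: centre of its underside. Bystander.
Not all that is in view belongs to the job. What is shaped like the dispenser but red or yellow is not meant.

How it is judged:
By the outcome, as a careful person would: the job done as asked, in the order asked, and still so for the second after the job is handed in, with the robot touching nothing.
It also fails if it takes over 48 s, if anything falls off the work surface, if the arm or the gripper's body presses on something with over 40 N, if the wrist force passes 120 N, or if a joint passes its speed limit or range.

## Working session

There is one attempt and no reset: what is moved stays moved. The work goes in short steps, Python scripts to look and compute and a shell command to move; the robot and the scene stay as the last step left them, time stands still between calls to the robot, and variables do not carry over. Pictures are saved under pics/ and viewed, at most 10 in all, crops included, and the job is handed in when it is done.

```bash
mkdir -p pics; python3 - <<'E'
from plant import manip
import cv2,numpy as np
for n in ("top","side"):
    im=manip.snapshot(n); cv2.imwrite(f"pics/{n}0.png",im[:,:,::-1])
    c=manip.camera_info(n);R=cv2.Rodrigues(np.array(c["rvec"]))[0];print(n,-R.T@np.array(c["tvec"]).ravel(),R[2])
s=manip.read_state();print(s,manip.tip_reach)
E
```

```text
top [ 463.35894841   31.65012398 1271.36389475] [ 0.05238716  0.00414605 -0.99861824]
side [ 206.90317537 -921.97942341  802.8260119 ] [ 0.24964149  0.77072336 -0.58622916]
{'time_s': 0.1, 'qpos': array([ 1.12969670e+00,  5.27482502e-02,  1.40160821e+00,  2.98867764e-06,
        1.68858457e+00, -7.03326662e-02]), 'qvel': array([ 5.71561055e-04, -8.51739114e-04, -3.78972981e-03,  1.67370818e-03,
       -2.45566648e-04,  2.18298302e-05]), 'joint_torque': array([ 1.24418559e-03, -3.82583642e+01, -3.60985637e+01, -9.13473423e-05,
        4.75040390e-03, -9.21208368e-06]), 'eef_pos': array([190.12053345, 489.12344396, 255.57754474]), 'eef_rot': array([-1.71963901e-04,  1.84323243e-01,  9.82865447e-01, -6.51889907e-04]), 'force': array([0.65011418, 0.29418994, 0.84048782]), 'torque': array([0.04311748, 0.06111246, 0.01966695]), 'grasp_force': 0.0, 'opening': 85.08217542734387} 25.0
```

View pics/top0.png

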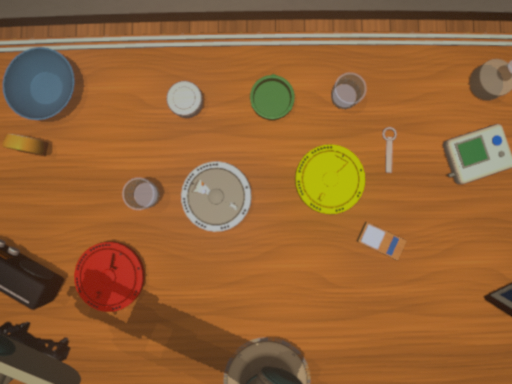

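View pics/side0.png

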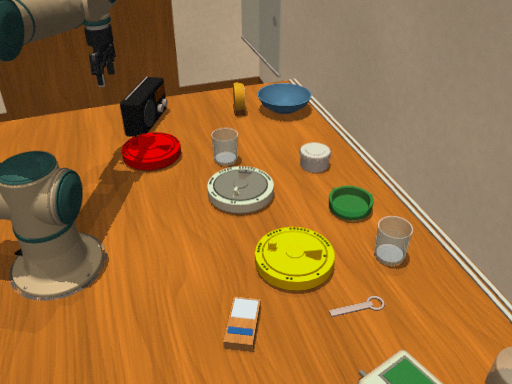

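The top view shows the grey dispenser at about (216,196), a tumbler close by at (140,194) and the tin at (184,99). The side view shows it at (241,190). I'll locate its centre and enlarge the crop.

```bash
cat > h.py <<'E'
from plant import manip
import cv2,numpy as np
def ray(c,uv):
    p=cv2.undistortPoints(np.array(uv,float).reshape(-1,1,2),np.array(c["mtx"]),np.array(c["dist_coeffs"])).reshape(-1,2)
    R=cv2.Rodrigues(np.array(c["rvec"]))[0];o=-R.T@np.array(c["tvec"]).ravel()
    return o,np.c_[p,np.ones(len(p))]@R
def onz(c,uv,z):
    o,d=ray(c,uv);return o+d*((z-o[2])/d[:,2])[:,None]
def rect(im,c,cx,cy,z,half=110,s=2.5):
    # metric view of plane z: up = +x world, left = +y world
    q=np.array([[cx+half,cy+half,z],[cx+half,cy-half,z],[cx-half,cy-half,z],[cx-half,cy+half,z]],float)
    n=int(2*half*s);g=np.mgrid[0:n,0:n]
    P=np.stack([cx+half-g[0]/s,cy+half-g[1]/s,np.full((n,n),z)],-1).reshape(-1,3).astype(float)
    uv=cv2.projectPoints(P,np.array(c["rvec"]),np.array(c["tvec"]),np.array(c["mtx"]),np.array(c["dist_coeffs"]))[0].reshape(n,n,2).astype(np.float32)
    return cv2.remap(im,uv[...,0],uv[...,1],cv2.INTER_CUBIC)
E
python3 - <<'E'
from h import *
for n,u,bx in(("top",[216,196],48),("side",[241,188],48)):
    im=cv2.imread(f"pics/{n}0.png");c=manip.camera_info(n)
    hsv=cv2.cvtColor(im,cv2.COLOR_BGR2HSV);m=((hsv[...,1]<70)&(hsv[...,2]>110)).astype(np.uint8)
    k=cv2.connectedComponents(m)[1] 
    roi=np.zeros_like(m);cv2.circle(roi,u,bx,1,-1);m*=roi
    cs=max(cv2.findContours(m,0,1)[0],key=cv2.contourArea)
    h=cv2.convexHull(cs).reshape(-1,2)
    P=onz(c,h,38); e=cv2.fitEllipse(P[:,:2].astype(np.float32)) ;print(n,e)
c=manip.camera_info("top");im=cv2.imread("pics/top0.png")
for nm,uv,z in(("tumbl",[[133,193],[150,193]],40),("tin",[[184,99]],55)):print(nm,onz(c,uv,z))
P=onz(c,[[216,196]],38)[0]
cv2.imwrite("pics/rect0.png",rect(im,c,P[0],P[1],38)); print(P)
E
```

```text
top ((495.5981750488281, 131.5665283203125), (182.35362243652344, 183.996826171875), 18.506528854370117)
side ((489.7464294433594, 115.83798217773438), (182.12631225585938, 216.93133544921875), 162.99853515625)
tumbl [[505.71650303 349.43665384  40.        ]
 [505.24956277 304.33351215  40.        ]]
tin [[750.13511616 212.04283624  55.        ]]
[495.60983943 130.96349345  38.        ]
```

View pics/rect0.png

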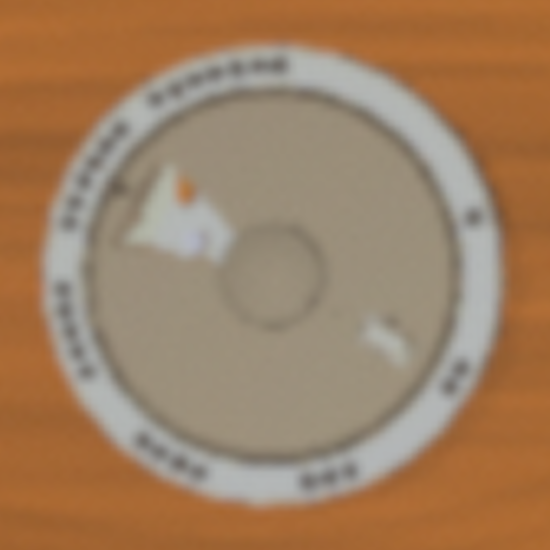

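The rectified view shows the window in the six-dot notch, with its arrow at (118,188). The four dots are at (170,458) and the tab at about (388,340). The cover has to turn 90° counterclockwise, so the tab goes from world angle about -119° to -29° around (495.6, 131.5). I'll shut the fingers and move above the spot behind the tab.

```bash
python3 -m inch '[[0.36,-0.56,0,0,0,0,-1],[0.36,-0.56,0,0,0,0,-1],[0.36,-0.56,0,0,0,0,-1],[0.36,-0.56,0,0,0,0,-1],[0.36,-0.56,0,0,0,0,-1],[0.36,-0.56,0,0,0,0,-1],[0.36,-0.56,0,0,0,0,-1],[0.36,-0.56,0,0,0,0,-1],[0.36,-0.56,0,0,0,0,-1],[0.36,-0.56,0,0,0,0,-1],[0.36,-0.56,0,0,0,0,-1],[0.36,-0.56,0,0,0,0,-1],[0.36,-0.56,0,0,0,0,-1],[0.36,-0.56,0,0,0,0,-1],[0,0,0,0,0,0,-1],[0,0,0,0,0,0,-1],[0,0,0,0,0,0,-1]]'
python3 - <<'E'
from h import *
print(manip.read_state()["eef_pos"],manip.read_state()["qpos"])
c=manip.camera_info("wrist");im=manip.snapshot("wrist")[:,:,::-1];cv2.imwrite("pics/w1.png",im)
cv2.imwrite("pics/w1r.png",rect(im,c,495.6,131.5,38))
print(onz(c,[[256,192]],38))
E
```

```text
time_s: 1.8
eef_pos: [441.8, 98.0, 256.1]
eef_rot: [-0.0, 0.184, 0.983, 0.0]
force: [0.0, 0.4, -0.0]
opening: 0.3
grasp_force: 0.0
[441.8241457   97.98554736 256.13360606] [ 1.36388104e-01 -1.54914105e-01  1.60077953e+00  4.05454536e-04
  1.69615294e+00 -1.06434119e+00]
[[464.16490359  85.26422801  38.        ]]
```

View pics/w1.png

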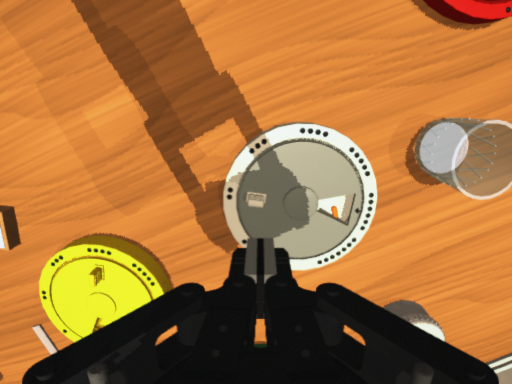

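View pics/w1r.png

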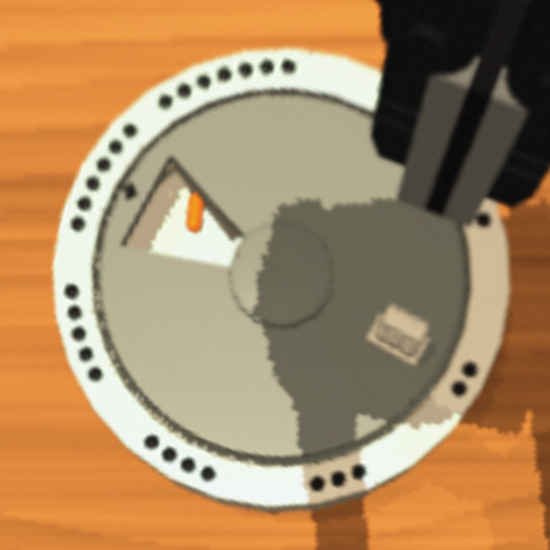

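The wrist view confirms the centre at about (494.8,130), the tab foot at rectified (395,346), and the arrow at the six dots. I'll descend partway and check the fingertip height before going lower.

```bash
python3 -m inch '[[0.02,-0.01,-0.4,0,0,0,-1],[0.02,-0.01,-0.4,0,0,0,-1],[0.02,-0.01,-0.4,0,0,0,-1],[0.02,-0.01,-0.4,0,0,0,-1],[0.02,0,-0.4,0,0,0,-1],[0,0,-0.4,0,0,0,-1],[0,0,-0.4,0,0,0,-1],[0,0,-0.3,0,0,0,-1],[0,0,-0.1,0,0,0,-1],[0,0,0,0,0,0,-1],[0,0,0,0,0,0,-1]]'
python3 - <<'E'
from h import *
s=manip.read_state();print(s["eef_pos"],manip.tip_reach)
im=manip.snapshot("side")[:,:,::-1];c=manip.camera_info("side")
p=s["eef_pos"]
uv=cv2.projectPoints(np.array([p-[0,0,k] for k in(0,25,38)]),np.array(c["rvec"]),np.array(c["tvec"]),np.array(c["mtx"]),np.array(c["dist_coeffs"]))[0].reshape(-1,2);print(uv)
im=im.copy()
x0,y0=190,110
crop=cv2.resize(im[y0:y0+110,x0:x0+110],None,fx=5,fy=5,interpolation=cv2.INTER_CUBIC)
for u in uv: cv2.circle(crop,tuple(int(v) for v in (u-[x0,y0])*5),3,(0,0,255),-1)
cv2.imwrite("pics/s2.png",crop)
E
```

```text
time_s: 2.95
eef_pos: [447.6, 95.8, 97.3]
eef_rot: [0.001, 0.184, 0.983, 0.0]
force: [0.7, -0.2, 0.6]
opening: 0.0
grasp_force: 0.0
[447.58179515  95.75347669  97.25578703] 25.0
[[225.88267311 175.95492963]
 [226.26852826 183.79779181]
 [226.46646473 187.80579944]]
```

View pics/s2.png

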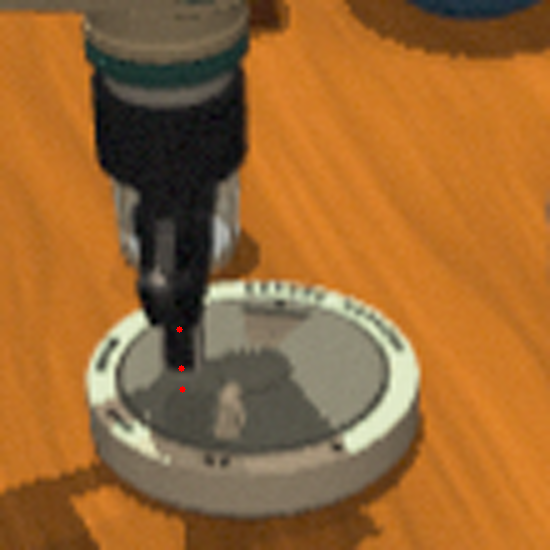

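The fingertip matches the 25 mm reach (second red dot, at (182,368)), and the tab stands at (230,410) in the crop. I'll descend to 47 mm and approach the tab.

```bash
python3 -m inch '[[0,0,-0.2,0,0,0,-1],[0,0,-0.2,0,0,0,-1],[0,0,-0.1,0,0,0,-1],[0,0,0,0,0,0,-1],[0.037,-0.022,0,0,0,0,-1],[0.037,-0.022,0,0,0,0,-1],[0.037,-0.022,0,0,0,0,-1],[0.037,-0.022,0,0,0,0,-1],[0,0,0,0,0,0,-1],[0,0,0,0,0,0,-1]]'
python3 -m inch '[[0.027,-0.027,0,0,0,0.5,-1],[0.027,-0.027,0,0,0,0.5,-1],[0.027,-0.027,0,0,0,0.5,-1],[0.029,-0.026,0,0,0,0.5,-1],[0.03,-0.025,0,0,0,0.5,-1],[0.032,-0.022,0,0,0,0.5,-1],[0.032,-0.022,0,0,0,0.5,-1],[0.032,-0.022,0,0,0,0.5,-1],[0,0,0,0,0,0,-1],[0,0,0,0,0,0,-1]]'
python3 - <<'E'
from h import *
c=manip.camera_info("top");im=manip.snapshot("top")[:,:,::-1]
a=rect(im,c,495.6,131.5,38,s=1.8)
c=manip.camera_info("wrist");im=manip.snapshot("wrist")[:,:,::-1]
b=rect(im,c,495.6,131.5,38,s=1.8)
cv2.imwrite("pics/p3.png",np.hstack([a,b]))
E
```

```text
time_s: 4.0
eef_pos: [454.7, 90.9, 71.4]
eef_rot: [0.0, 0.184, 0.983, 0.0]
force: [0.2, -0.2, 0.7]
opening: 0.3
grasp_force: 0.0
time_s: 5.0
eef_pos: [466.3, 81.1, 71.3]
eef_rot: [-0.0, 0.046, 0.999, 0.0]
force: [0.2, 0.9, -0.8]
opening: -0.1
grasp_force: 0.2
```

View pics/p3.png

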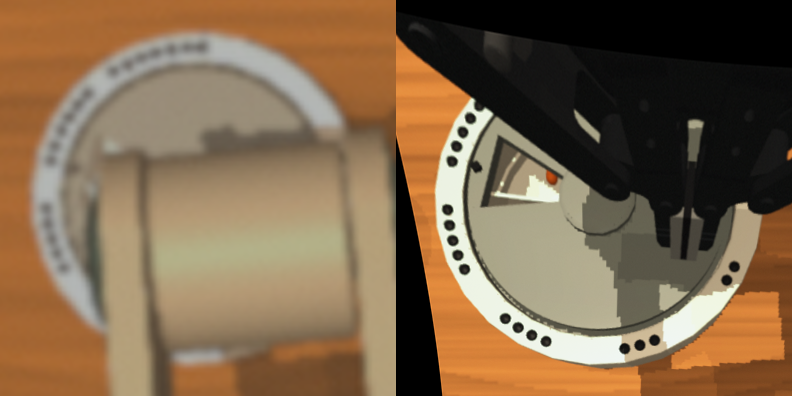

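The fingertip has met the tab: the arrow, now at (476,167) in the right panel, has turned about 8° counterclockwise. The tub hasn't moved and the force is low, so I'll keep going along the arc.

```bash
python3 -m inch '[[0.036,-0.017,0,0,0,0.5,-1],[0.036,-0.017,0,0,0,0.5,-1],[0.036,-0.017,0,0,0,0.5,-1],[0.036,-0.017,0,0,0,0.5,-1],[0.036,-0.017,0,0,0,0.5,-1],[0.038,-0.01,0,0,0,0.5,-1],[0.038,-0.01,0,0,0,0.5,-1],[0.038,-0.01,0,0,0,0.5,-1],[0.038,-0.01,0,0,0,0.5,-1],[0.038,-0.01,0,0,0,0.5,-1],[0.039,-0.003,0,0,0,0.5,-1],[0.039,-0.003,0,0,0,0.5,-1],[0.039,-0.003,0,0,0,0.5,-1],[0.039,-0.003,0,0,0,0.5,-1],[0.039,-0.003,0,0,0,0.5,-1],[0.039,0.003,0,0,0,0.5,-1],[0.039,0.003,0,0,0,0.5,-1],[0.039,0.003,0,0,0,0.5,-1],[0.039,0.003,0,0,0,0.5,-1],[0.039,0.003,0,0,0,0.5,-1]]'
python3 - <<'E'
from h import *
c=manip.camera_info("wrist");im=manip.snapshot("wrist")[:,:,::-1]
cv2.imwrite("pics/p4.png",rect(im,c,495.6,131.5,38,s=2))
E
```

```text
time_s: 7.1
eef_pos: [504.2, 74.2, 71.3]
eef_rot: [-0.0, -0.299, 0.954, 0.0]
force: [-2.8, -0.2, 1.5]
opening: 0.1
grasp_force: 0.8
```

View pics/p4.png

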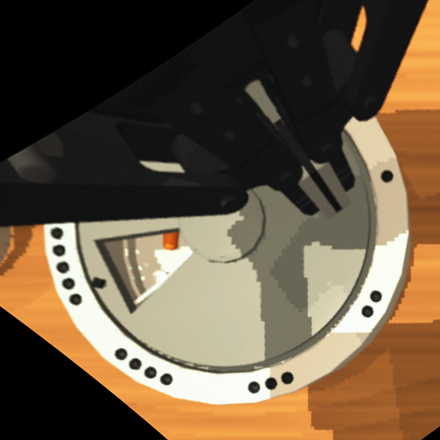

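The arrow at (98,282) is just past the five dots, about 54° turned, and the tub hasn't moved. The remaining push is about 26°, then I back off and lift.

```bash
python3 -m inch '[[0.038,0.01,0,0,0,0.5,-1],[0.038,0.01,0,0,0,0.5,-1],[0.038,0.01,0,0,0,0.5,-1],[0.038,0.01,0,0,0,0.5,-1],[0.038,0.01,0,0,0,0.5,-1],[0.036,0.017,0,0,0,0.5,-1],[0.036,0.017,0,0,0,0.5,-1],[0.036,0.017,0,0,0,0.5,-1],[0.036,0.017,0,0,0,0.5,-1],[0.036,0.017,0,0,0,0.5,-1],[0.032,0.023,0,0,0,0.5,-1],[0.032,0.023,0,0,0,0.5,-1],[0.032,0.023,0,0,0,0.5,-1],[0,0,0,0,0,0,-1],[0,0,0,0,0,0,-1]]'
python3 -m inch '[[-0.1,-0.07,0,0,0,0,-1],[-0.1,-0.07,0,0,0,0,-1],[0,0,0.2,0,0,0,-1],[0,0,0.4,0,0,0,-1],[0,0,0.5,0,0,0,-1],[0,0,0.5,0,0,0,-1],[0,0,0.5,0,0,0,-1],[0,0,0.5,0,0,0,-1],[-0.3,-0.5,0.4,0,0,0,-1],[-0.3,-0.5,0,0,0,0,-1],[-0.3,-0.5,0,0,0,0,-1],[-0.3,-0.5,0,0,0,0,-1],[-0.3,-0.5,0,0,0,0,-1],[-0.3,-0.5,0,0,0,0,-1],[0,-0.5,0,0,0,0,-1],[0,-0.5,0,0,0,0,-1],[0,-0.5,0,0,0,0,-1],[0,0,0,0,0,0,-1],[0,0,0,0,0,0,-1]]'
python3 - <<'E'
from h import *
c=manip.camera_info("top");im=manip.snapshot("top")[:,:,::-1]
cv2.imwrite("pics/p5.png",rect(im,c,495.6,131.5,38))
E
```

```text
time_s: 8.65
eef_pos: [527.7, 84.5, 71.3]
eef_rot: [-0.0, -0.505, 0.863, -0.0]
force: [0.2, -0.3, -0.8]
opening: 0.0
grasp_force: 0.0
time_s: 10.55
eef_pos: [438.0, -117.1, 220.7]
eef_rot: [-0.008, -0.489, 0.872, -0.007]
force: [0.9, -0.1, 0.7]
opening: 0.1
grasp_force: 0.0
```

View pics/p5.png

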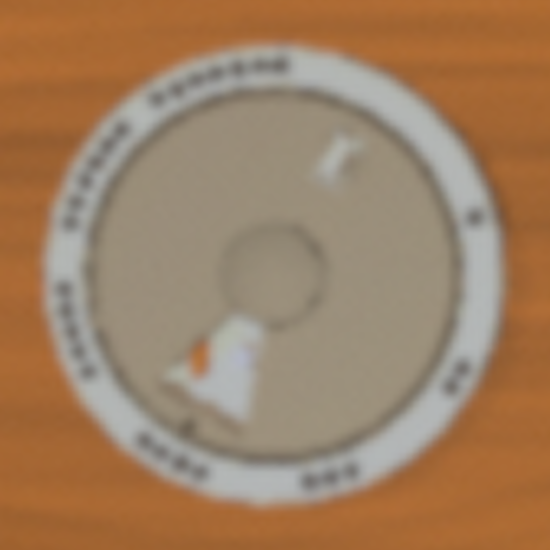

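The arrow at (190,428) lies in line with the middle of the four dots at (172,459), both at 241°. The tub hasn't moved and the arm is clear, so I'm handing in.

```bash
python3 -c "
from plant import manip
print(manip.hand_in())"
```

```text
the job is handed in; nothing more can be done
None
```

The dispenser is set to Thursday: I pushed the cover 90° counterclockwise, the last picture showed the window clicked home over the four dots with the tub unmoved, and I handed the job in with the arm clear.

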